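# Move a battery pack from the charger to the tester, working both push-push latches

## Robot

A 6-joint arm with a two-finger parallel gripper is mounted at the origin on the work surface. World frame = base frame: x ahead of the robot, y to its left, z up, the work surface at z = 0. Lengths are in m, angles in rad, forces in N, time in s.
With the tool pointing down it reaches from about 0.35 to 0.975 m from the base axis. Payload 4.9 kg.
Tool frame: the origin (TCP) lies midway between the tips of the shut fingers; the grasp point (between the pads) lies 19 mm behind it; x points along the fingers, y is the direction in which the jaws open and shut, and the axes are right-handed (so a half turn about x gives the same grasp; the last joint's range is limited). The gripper opens to 85 mm and grips with 20 to 120 N. Pads are 22 mm wide; open, the fingers measure 114 mm over their backs; the gripper's body (76 mm by 85 mm) begins 54 mm behind the grasp point. The pads swing forward as they close: fully open they stand 13 mm farther back than shut.
Start: joints at [1.002, 0.053, 1.613, -0, 1.476, -0.119], TCP at [0.272, 0.563, 0.231] pointing down, gripper open.
Joint ranges: [-3.01, 3.01], [-1.01, 2.22], [0.06, 2.58], [-1.02, 4.17], [0.09, 2.62], [-3.14, 3.14]. Speed limits (rad/s): [2.57, 2.57, 3.14, 3.14, 3.14, 3.14].

## Interface

Orientations are given as a unit quaternion [x, y, z, w].
In Python, from rig import env, snapshot, hand_in gives the robot as it stands. The module is installed in compiled form; this text tells all that it offers.
- The arm moves only by the tool jog_arm, never from a script. Its argument "steps" is a list of rows, each an object with "delta_pos": the shift along the tool's x, y, z in m, a list of three; "angular": the turn, a rotation vector about the tool's x, y, z in rad, a list of three. A call has 1 to 5 rows; each row is the pose to reach, as a shift and turn from the pose commanded when the call began, along the tool's axes at that moment; what a row does not reach only later rows make up. A row lasts 1/10 s, in which the tool goes at most 50 mm and 8.59 degrees, less where a joint would pass 70% of its speed; a pose out of reach is approached as far as the arm can. A call with a gripper value outside its range is refused whole. "grip" is the finger opening in m, from 0 to 0.0854, set as the call begins (left out, the last holds). The fingers move at their own pace and stop on an object; the grip force is fixed at half the most. Time passes only in rows, so rows that repeat a pose let the fingers close. It gives the time, the measured TCP pose, the force and the opening at its end, in the units of the state.
- env.sense(): the state, without advancing time (a new reading comes with each control period).
- snapshot(name): name is "scene" or "side" or "wrist"; returns a dict with "color" (420x560x3 uint8, red, green, blue), "fx", "fy", "cx", "cy" (pixels), "extrinsics" (4x4, takes a point from camera to world coordinates). Camera axes: x right, y up, looking along -z (the intrinsics and any distortion apply to the point x, -y, -z); pixel columns grow to the right and rows downward; lengths in m; the calibration is good to about 2 mm. A picture is of the moment at which its call begins. There is no depth.
- hand_in(): hands the job in, once; it reports no verdict.
The state is a dict: "t": time; "joint_pos": joint angles; "joint_vel": joint speeds; "effort": joint torques, N m; "tcp_pos": TCP position; "orientation": TCP orientation; "wrist_force": force on the tool from outside, world axes, zero at the start; "moment": the same for the moment, N m; "opening": opening from 0.0 (shut) to 1.0 (fully open).
Only numpy, scipy, OpenCV 4.12 (cv2) and the standard library are available. Lean on these libraries where they do the work, as an engineer would, in place of code of your own. Each camera call takes 0.05 s, during which the arm holds its last target.

## Task

Take the yellow battery pack out of the red charger and load it into the blue tester. Both slots have push-push latches: press the pack down gently to its stop once so that the charger lets it pop up, lift it out, set it upright in the tester's slot, and press it down gently to its stop so that it locks and stays down, leaving the charger's plate up. Do not ram the pack, the charger or the tester (a light fingertip's push, just enough to feel the stop, will do), and leave the other things on the bench where they are.

Things in the scene. Friction and masses are not known exactly. Their poses are not given: they have to be found in the camera images.
- pack_center (a point): centre of the loose yellow battery pack with a black band near its top, an upright block 50 mm (its x) by 36 mm (its y) by 64 mm high (its z), 0.18 to 0.34 kg, with a 2.5 mm chamfer round its foot; its top face is 32 mm above this point. It starts locked down in the charger's slot, its axes along the charger's, its top 9 to 13 mm above the rim; popped up, its top is 28 mm above the rim; half a turn about z makes no difference to the fit
- charger: charger: red fixed block 130 (its x) by 120 (its y) by 75 mm high; origin at the centre of its underside, on the bench, z up. In its top, centred: an upright slot 53 (x) by 39 mm (y) inside, with a black collar 5 mm high (rim 80 mm above the bench, outside 84 by 70 mm, inner faces flared 2.5 mm). It holds the yellow pack at the start.
- charger_mouth (a point): centre of the charger slot's mouth at rim height (80 mm above the work surface); axes as the charger's
- charger_plate (a joint): travel (m) of the orange spring plate, 50 by 36 mm, that floors the charger's slot: 0 = fully up (top 36 mm below the rim), grows downwards. Push-push: pressed to its stop and let go, it rises about 5 mm and stays locked, at 15 to 19 mm (varies); pressed to the stop and let go again, it rises to 0. Starts locked, pack on it.
- charger_plate_top (a point): centre of the top of the charger's plate. The stop lies 4 to 5 mm below the locked height and must be felt: its height varies. Pressing a pack down takes 2 to 6 N at first, 7 to 10 N just above the stop; there the force climbs some 5 to 15 N per mm. A push turned back over 1 mm short of the stop may change nothing. 15 N is enough, well over 20 N is ramming; press slowly, about 20 mm per s
- tester_plate_top (a point): centre of the top of the tester's plate. The stop lies 4 to 5 mm below the locked height and must be felt: its height varies. Pressing a pack down takes 2 to 6 N at first, 7 to 10 N just above the stop; there the force climbs some 5 to 15 N per mm. A push turned back over 1 mm short of the stop may change nothing. 15 N is enough, well over 20 N is ramming; press slowly, about 20 mm per s
- tester: tester: blue fixed block 130 (its x) by 120 (its y) by 75 mm high; origin at the centre of its underside, on the bench, z up. In its top, centred: an upright slot 53 (x) by 39 mm (y) inside, with a black collar 5 mm high (rim 80 mm above the bench, outside 84 by 70 mm, inner faces flared 2.5 mm). It is empty at the start.
- tester_mouth (a point): centre of the tester slot's mouth at rim height (80 mm above the work surface); axes as the tester's
- tester_plate (a joint): travel (m) of the orange spring plate, 50 by 36 mm, that floors the tester's slot: 0 = fully up (top 36 mm below the rim), grows downwards. Push-push: pressed to its stop and let go, it rises about 5 mm and stays locked, at 12 to 22 mm (varies); pressed to the stop and let go again, it rises to 0. Starts fully up, empty.
- spare_pack_center (a point): centre of a loose grey pack of the same size with a white band, standing on the bench; not to be moved
- screwdriver_mid (a point): middle of a loose green-handled screwdriver, 180 mm long (its x), 26 mm thick, lying between the charger and the tester; not to be moved
- wrench_mid (a point): middle of a loose steel wrench, 180 mm long (its x), 8 mm thick, lying on the bench; not to be moved
- jar_mid (a point): centre of a loose jar, 60 mm in diameter, 75 mm high; not to be moved
- can_mid (a point): centre of a loose can with a green label, 64 mm in diameter, 150 mm high; not to be moved
- parts_tray_mid (a point): centre of a loose black divided tray, 150 by 100 by 35 mm; not to be moved
- case_mid (a point): centre of a loose small white case with a clear lid, 80 by 120 by 42 mm; not to be moved
Not all that is in view belongs to the job. There is more than one size of the charger; the job needs the middle-sized.

How it is judged:
On the way, in this order (a step that is already met when the one before it is completed fails the run):
1. the charger's latch is released: its plate is fully up with the pack still standing on it in the charger (value of joint charger_plate below 0.003 m and horizontal distance between pack_center and charger_mouth below 0.005 m and angle between pack_center's own z axis and vertical below 0.1 rad and z of pack_center in the frame of charger below 0.081 m), for 0.1 s.
2. the pack stands upright in the tester's slot, down on its plate (horizontal distance between pack_center and tester_mouth below 0.005 m and angle between pack_center's own z axis and vertical below 0.1 rad and z of pack_center in the frame of tester below 0.08 m), for 0.1 s.
At the end, for the whole second after the job is handed in: The yellow pack stands upright in the tester's slot (within 4 mm of its middle), at rest and let go of, locked down: the tester's plate stays more than 11 mm down by itself and the pack's top stays less than 18 mm above the rim; the charger's plate is fully up (within 3 mm) (horizontal distance between pack_center and tester_mouth below 0.004 m and angle between pack_center's own z axis and vertical below 0.1 rad and z of pack_center in the frame of tester below 0.066 m and value of joint tester_plate above 0.011 m and value of joint charger_plate below 0.003 m and linear speed of pack below 0.02 m/s and contact force between the fingers and pack below 0.1 N); the robot touches nothing.
It fails at once if the pack is rammed: its contacts with the charger or with the tester (push and sideways rubbing together) add up to more than 35 N (contact force between pack and charger above 35 N or contact force between pack and tester above 35 N).
It fails at once if the robot rams the charger or the tester with more than 35 N (contact force between the fingers and charger above 35 N or contact force between the fingers and tester above 35 N).
It fails at once if another thing on the bench is moved by more than 30 mm (distance of any of spare_pack_center, screwdriver_mid, wrench_mid, jar_mid, can_mid, parts_tray_mid, case_mid from where it was at the start of the episode above 0.03 m).
It also fails if it takes over 72 s, if anything falls off the work surface, if the arm or the gripper's body presses on something with over 40 N, if the wrist force passes 120 N, or if a joint passes its speed limit or range.

## Working session

There is one attempt and no reset: what is moved stays moved. The work goes in short steps, Python scripts to look and compute and a tool call to move; the robot and the scene stay as the last step left them, time stands still between calls to the robot, and variables do not carry over. Pictures are saved under pics/ and viewed, and the job is handed in when it is done.

Besides the shell and the picture viewer there is one more tool, called after "Emit:" as name(argument=value, ...) on one line, values as JSON. jog_arm: Moves the arm, as the interface text tells. Its arguments: {"type":"object","properties":{"steps":{"type":"array","items":{"type":"object","properties":{"delta_pos":{"type":"array","items":{"type":"number"}},"angular":{"type":"array","items":{"type":"number"}}}}},"grip":{"type":"number"}},"required":["steps"]}

```bash
mkdir -p pics; cat > h.py <<'E'
import numpy as np, cv2
from rig import env, snapshot, hand_in
def snap(n,f):
    s=snapshot(n); cv2.imwrite('pics/'+f+'.png',s['color'][:,:,::-1]); np.savez('pics/'+f+'.npz',**{k:np.array(v) for k,v in s.items()}); return s
def load(f): return dict(np.load('pics/'+f+'.npz'))
def ray(s,u,v):
    d=np.array([(u-s['cx'])/s['fx'],-(v-s['cy'])/s['fy'],-1.0]); E=s['extrinsics']; return E[:3,3],E[:3,:3]@d
def onz(s,u,v,z):
    o,d=ray(s,u,v); return o+d*(z-o[2])/d[2]
def proj(s,p):
    E=s['extrinsics']; q=E[:3,:3].T@(np.array(p)-E[:3,3]); return s['fx']*q[0]/-q[2]+s['cx'], s['cy']-s['fy']*q[1]/-q[2]
E
python3 - <<'E'
from h import *
print(env.sense())
for n in ('scene','side','wrist'):
    s=snap(n,n+'0'); print(n,{k:np.round(s[k],3).tolist() for k in s if k!='color'})
E
```

```text
{'t': 0.0, 'joint_pos': array([ 1.00199924e+00,  5.33919794e-02,  1.61433307e+00,  2.65425297e-06,
        1.47598819e+00, -1.18993673e-01]), 'joint_vel': array([-0.00085352, -0.00014308, -0.00144845,  0.00179513, -0.00094482,
       -0.00212433]), 'effort': array([-2.45037845e-03, -3.93675935e+01, -3.70174456e+01, -2.86810337e-04,
        7.08468579e-03, -1.14544201e-05]), 'tcp_pos': array([0.27139278, 0.56229475, 0.23001791]), 'orientation': array([ 0.15698674,  0.68955228, -0.15839779,  0.68904496]), 'wrist_force': array([-0.71709267,  1.33817891,  0.1885708 ]), 'moment': array([-0.04334762,  0.003224  , -0.04404398]), 'opening': 0.9981465326210727}
scene {'fx': 391.283, 'fy': 391.283, 'cx': 284.762, 'cy': 210.364, 'extrinsics': [[0.45, -0.727, 0.518, 0.982], [0.893, 0.37, -0.256, -0.246], [-0.005, 0.578, 0.816, 0.875], [0.0, 0.0, 0.0, 1.0]]}
side {'fx': 521.667, 'fy': 521.667, 'cx': 287.932, 'cy': 217.83, 'extrinsics': [[0.979, 0.106, -0.174, 0.2], [-0.203, 0.493, -0.846, -1.379], [-0.004, 0.863, 0.505, 0.912], [0.0, 0.0, 0.0, 1.0]]}
wrist {'fx': 321.117, 'fy': 321.117, 'cx': 278.257, 'cy': 210.314, 'extrinsics': [[0.436, -0.869, -0.235, 0.212], [0.9, 0.42, 0.116, 0.592], [-0.002, -0.262, 0.965, 0.373], [0.0, 0.0, 0.0, 1.0]]}
```

View pics/scene0.png

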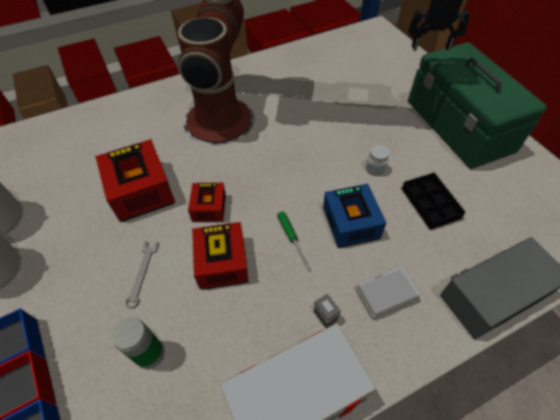

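View pics/side0.png

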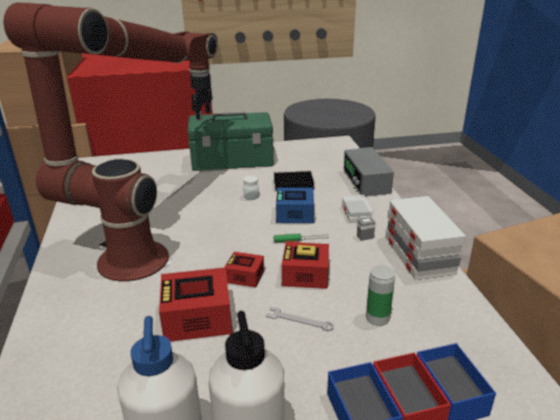

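View pics/wrist0.png

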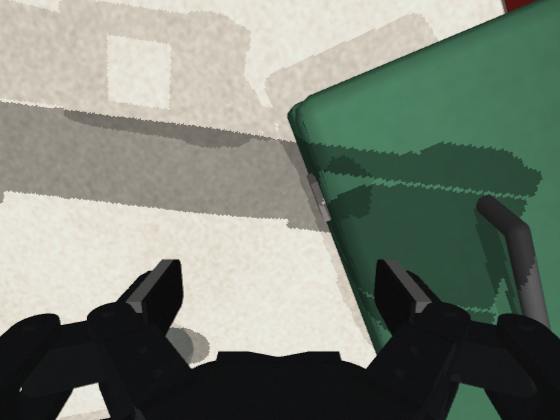

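Scene view: there are three red chargers, a large one at (135,178), a small one at (207,200) and a middle one at (220,255). Only the middle one holds the yellow pack (217,242). The blue tester is at (354,214), with the green-handled screwdriver at (290,235) between them. The grey spare at (327,310) is not the pack. Next is a close crop of the middle charger and the tester, with masks.

```bash
python3 - <<'E'
from h import *
a=cv2.imread('pics/scene0.png'); b=cv2.imread('pics/side0.png')
c=np.hstack([cv2.resize(a[205:295,180:260],(400,450),interpolation=2)[:, :], cv2.resize(a[170:250,310:390],(400,400),interpolation=2) if 0 else cv2.resize(a[165:255,310:390],(400,450),interpolation=2)])
cv2.imwrite('pics/crop1.png',c)
c=np.hstack([cv2.resize(b[230:300,270:340],(400,400),interpolation=2),cv2.resize(b[170:240,260:330],(400,400),interpolation=2)])
cv2.imwrite('pics/crop2.png',c)
E
```

```text
(no output)
```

View pics/crop1.png

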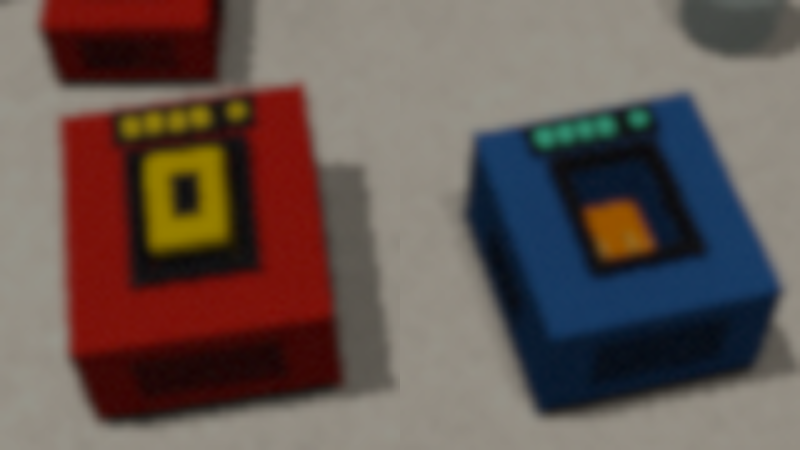

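View pics/crop2.png

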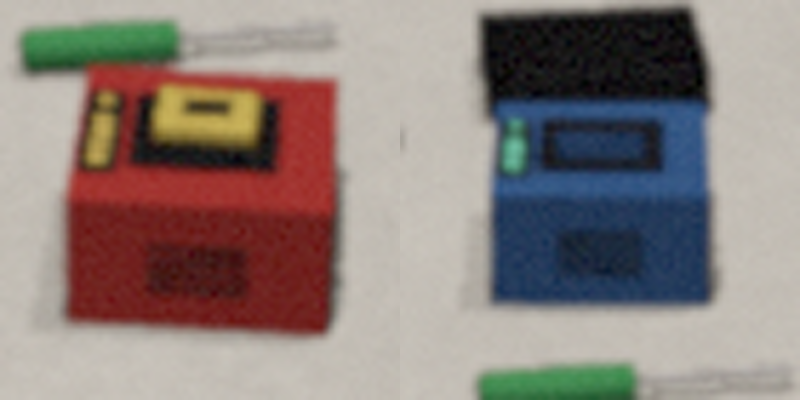

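The crop confirms the middle red charger with the yellow pack (black recess on its top) and the blue tester with an orange plate. Top corners measured roughly from the crop, cast onto z=0.075:

```bash
python3 - <<'E'
from h import *
s=load('scene0'); d=load('side0')
def rep(s,pts,off,sc,z):
    P=np.array([onz(s,off[0]+x/sc,off[1]+y/sc,z)[:2] for x,y in pts]); c=P.mean(0)
    e=[np.linalg.norm(P[(i+1)%4]-P[i]) for i in range(4)]
    a=[np.degrees(np.arctan2(*(P[(i+1)%4]-P[i])[::-1])) for i in range(4)]
    print(c.round(4),np.round(e,4),np.round(a,1)); 
rep(s,[(62,120),(303,88),(328,318),(75,355)],(180,205),5,.075)
rep(s,[(72,133),(290,95),(378,290),(150,340)],(310,165),5,.075)
k=400/70
rep(d,[(88,68),(338,82),(333,208),(70,197)],(270,230),k,.075)
rep(d,[(95,100),(305,100),(310,200),(95,198)],(260,170),k,.075)
E
```

```text
[ 0.5003 -0.1829] [0.1173 0.1266 0.1139 0.1271] [  72.2  -17.9 -107.6  163.7]
[0.5444 0.1653] [0.1185 0.126  0.1172 0.1299] [  75.4  -13.9 -102.7  166.7]
[ 0.4974 -0.1863] [0.1287 0.1106 0.1266 0.1146] [ -17.9 -106.9  163.9   74.2]
[0.5425 0.1641] [0.1297 0.1278 0.1249 0.1255] [ -12.1 -102.8  166.8   79.3]
```

```bash
cat >> h.py <<'E'
from scipy.spatial.transform import Rotation as R
def goto(p,yawy):
    """delta in tool axes to TCP p, tool x down, tool y at yawy deg (world), nearest of half turns printed both"""
    s=env.sense(); R0=R.from_quat(s['orientation']); 
    print('t',s['t'],'tcp',s['tcp_pos'].round(4),'F',s['wrist_force'].round(2),'open',round(s['opening'],3),'q6',s['joint_pos'].round(3)[[0,5]])
    y0=R0.as_matrix()[:,1]; print('yaw of tool y',np.degrees(np.arctan2(y0[1],y0[0])).round(2),'x axis',R0.as_matrix()[:,0].round(4))
    for a in (yawy,yawy+180):
        y=np.array([np.cos(np.radians(a)),np.sin(np.radians(a)),0]); x=np.array([0,0,-1.]); M=np.column_stack([x,y,np.cross(x,y)])
        rv=(R0.inv()*R.from_matrix(M)).as_rotvec()
        print(' yaw',a,'dpos',R0.inv().apply(np.array(p)-s['tcp_pos']).round(4),'rot',rv.round(4))
E
python3 -c "
from h import *
goto([.52,.165,.25],-13);goto([.52,.165,.25],77)"
```

```text
t 0.15 tcp [0.2715 0.5624 0.2303] F [ 0.61 -0.14  0.24] open 1.003 q6 [ 1.002 -0.119]
yaw of tool y 64.23 x axis [-9.0e-04 -1.4e-03 -1.0e+00]
 yaw -13 dpos [-0.0193 -0.2499  0.3966] rot [1.3479e+00 9.0000e-04 1.5000e-03]
 yaw 167 dpos [-0.0193 -0.2499  0.3966] rot [-1.7937e+00 -1.6000e-03  1.0000e-03]
t 0.15 tcp [0.2715 0.5624 0.2303] F [ 0.61 -0.14  0.24] open 1.003 q6 [ 1.002 -0.119]
yaw of tool y 64.23 x axis [-9.0e-04 -1.4e-03 -1.0e+00]
 yaw 77 dpos [-0.0193 -0.2499  0.3966] rot [-0.2229 -0.0004  0.0016]
 yaw 257 dpos [-0.0193 -0.2499  0.3966] rot [2.9187e+00 2.3000e-03 5.0000e-04]
```

Emit:
jog_arm(steps=[{"delta_pos":[-0.02,-0.13,0.2],"angular":[-0.22,0,0]},{"delta_pos":[-0.02,-0.13,0.2],"angular":[-0.22,0,0]},{"delta_pos":[-0.02,-0.13,0.2],"angular":[-0.22,0,0]},{"delta_pos":[-0.02,-0.25,0.38],"angular":[-0.22,0,0]},{"delta_pos":[-0.02,-0.25,0.38],"angular":[-0.22,0,0]}])

```text
t: 0.65
tcp_pos: [0.4002, 0.3482, 0.2462]
orientation: [0.081, 0.702, -0.081, 0.703]
wrist_force: [1.2, 0.7, 0.0]
opening: 1.002
```

```bash
python3 -c "
from h import *
goto([.50,.165,.25],77)"
```

```text
t 0.65 tcp [0.4002 0.3482 0.2462] F [1.23 0.74 0.01] open 1.002 q6 [ 0.576 -0.766]
yaw of tool y 76.87 x axis [ 2.e-04  0.e+00 -1.e+00]
 yaw 77 dpos [-0.0038 -0.1558  0.1388] rot [-0.0023  0.0002 -0.0001]
 yaw 257 dpos [-0.0038 -0.1558  0.1388] rot [ 3.1392e+00 -1.0000e-04 -3.0000e-04]
```

Emit:
jog_arm(steps=[{"delta_pos":[-0.004,-0.156,0.139]},{"delta_pos":[-0.004,-0.156,0.139]},{"delta_pos":[-0.004,-0.156,0.139]},{"delta_pos":[-0.004,-0.156,0.139]},{"delta_pos":[-0.004,-0.156,0.139]}])

```text
invalid input
```

```bash
python3 -c "
from h import *
s=snap('wrist','w1'); print(proj(s,[.5435,.165,.08]))
goto([.46,-.185,.25],73)"
```

```text
(np.float64(149.08277014277076), np.float64(350.54942366833865))
t 0.7 tcp [0.4039 0.3427 0.2463] F [ 3.38 -2.04  0.57] open 0.997 q6 [ 0.566 -0.769]
yaw of tool y 76.5 x axis [ 0.0031 -0.0049 -1.    ]
 yaw 73 dpos [-0.0009 -0.5001  0.1777] rot [0.061  0.0043 0.0039]
 yaw 253 dpos [-0.0009 -0.5001  0.1777] rot [-3.0805 -0.006   0.0066]
```

View pics/w1.png

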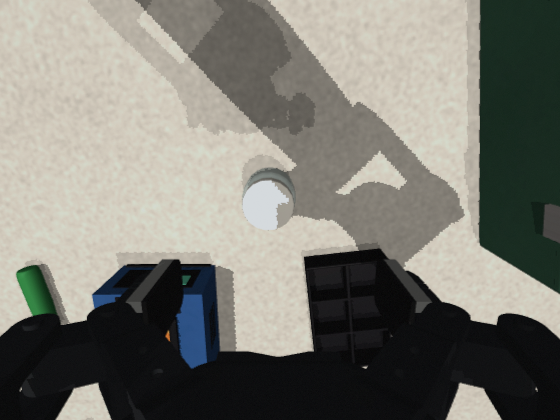

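The wrist view shows the tester at lower left (160,310), the jar at (268,205) and the tray at (350,310). The last move was refused because it lacked "angular". I'll send it again.

Emit:
jog_arm(steps=[{"delta_pos":[-0.004,-0.15,0.165],"angular":[0,0,0]},{"delta_pos":[-0.004,-0.15,0.165],"angular":[0,0,0]},{"delta_pos":[-0.004,-0.15,0.165],"angular":[0,0,0]},{"delta_pos":[-0.004,-0.15,0.165],"angular":[0,0,0]},{"delta_pos":[-0.004,-0.15,0.165],"angular":[0,0,0]}])

```text
t: 1.2
tcp_pos: [0.5277, 0.1631, 0.25]
orientation: [0.082, 0.702, -0.083, 0.702]
wrist_force: [-0.5, 0.9, -0.6]
opening: 1.0
```

```bash
python3 -c "
from h import *
s=snap('wrist','w2'); print(proj(s,[.5435,.165,.08]))
goto([.50,-.185,.25],73)"
```

```text
(np.float64(283.54525922070536), np.float64(207.17804984757822))
t 1.25 tcp [0.5287 0.1616 0.2499] F [ 0.92 -2.12  0.76] open 1.0 q6 [ 0.163 -1.172]
yaw of tool y 76.54 x axis [ 9.0e-04 -2.4e-03 -1.0e+00]
 yaw 73 dpos [ 0.0007 -0.3438  0.0527] rot [0.0617 0.0015 0.0021]
 yaw 253 dpos [ 0.0007 -0.3438  0.0527] rot [-3.0799e+00 -3.3000e-03  2.3000e-03]
```

View pics/w2.png

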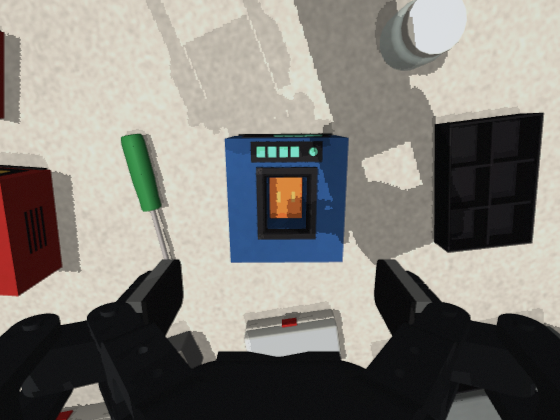

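The tester is centred at about (287,203), with the orange plate visible. I'll magnify the crop to measure the collar.

```bash
python3 -c "
from h import *
a=cv2.imread('pics/w2.png'); cv2.imwrite('pics/c2.png',cv2.resize(a[130:270,215:360],(725,700)[::1],interpolation=0)[:600])
cv2.imwrite('pics/c2.png',cv2.resize(a[130:270,215:360],(580,560),interpolation=0))
"
```

```text
(no output)
```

View pics/c2.png

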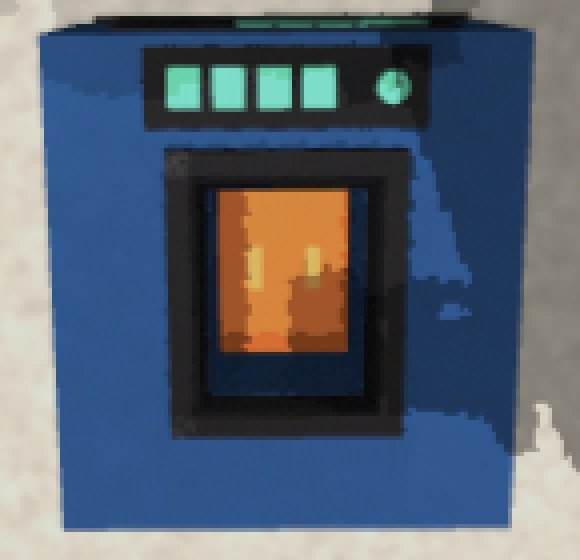

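```bash
cat >> h.py <<'E'
def rep(s,pts,off,sc,z):
    P=np.array([onz(s,off[0]+x/sc,off[1]+y/sc,z)[:2] for x,y in pts]); c=P.mean(0)
    e=[np.linalg.norm(P[(i+1)%4]-P[i]) for i in range(4)]
    a=[np.degrees(np.arctan2(*(P[(i+1)%4]-P[i])[::-1])) for i in range(4)]
    print(c.round(4),np.round(e,4),np.round(a,1)); return P
E
python3 -c "
from h import *
s=load('w2')
rep(s,[(164,150),(411,150),(403,437),(172,437)],(215,130),4,.08)
rep(s,[(40,34),(535,34),(512,530),(64,530)],(215,130),4,.075)
"
```

```text
[0.5415 0.1689] [0.0601 0.0742 0.0597 0.0742] [  76.6  -13.2 -103.4  167.1]
[0.5421 0.169 ] [0.1195 0.1298 0.12   0.1299] [  76.6  -12.9 -103.4  166.9]
```

Emit:
jog_arm(steps=[{"delta_pos":[0,-0.34,0.053],"angular":[0.06,0,0]},{"delta_pos":[0,-0.34,0.053],"angular":[0.06,0,0]},{"delta_pos":[0,-0.34,0.053],"angular":[0.06,0,0]},{"delta_pos":[0,-0.34,0.053],"angular":[0.06,0,0]},{"delta_pos":[0,-0.34,0.053],"angular":[0.06,0,0]}])

```text
t: 1.75
tcp_pos: [0.5068, -0.0842, 0.25]
orientation: [0.102, 0.7, -0.102, 0.7]
wrist_force: [1.3, -0.3, 0.3]
opening: 0.997
```

```bash
python3 -c "
from h import *
goto([.49,-.185,.25],73)"
```

```text
t 1.75 tcp [ 0.5068 -0.0842  0.25  ] F [ 1.29 -0.26  0.3 ] open 0.997 q6 [-0.31  -1.591]
yaw of tool y 73.43 x axis [ 1.e-04  2.e-04 -1.e+00]
 yaw 73 dpos [-0.     -0.1014  0.0126] rot [ 0.0076  0.     -0.0003]
 yaw 253 dpos [-0.     -0.1014  0.0126] rot [-3.134e+00  4.000e-04  0.000e+00]
```

Emit:
jog_arm(steps=[{"delta_pos":[0,-0.101,0.013],"angular":[0,0,0]},{"delta_pos":[0,-0.101,0.013],"angular":[0,0,0]},{"delta_pos":[0,-0.101,0.013],"angular":[0,0,0]},{"delta_pos":[0,-0.101,0.013],"angular":[0,0,0]}])

```text
t: 2.15
tcp_pos: [0.4907, -0.1839, 0.2498]
orientation: [0.103, 0.7, -0.103, 0.699]
wrist_force: [0.2, 0.9, 1.4]
opening: 1.003
```

```bash
python3 -c "
from h import *
s=snap('wrist','w3'); print(env.sense()['tcp_pos'])
a=cv2.imread('pics/w3.png'); cv2.imwrite('pics/c3.png',cv2.resize(a[120:270,205:355],(600,600),interpolation=0))
"
```

```text
[ 0.49093076 -0.18290126  0.24983243]
```

View pics/c3.png

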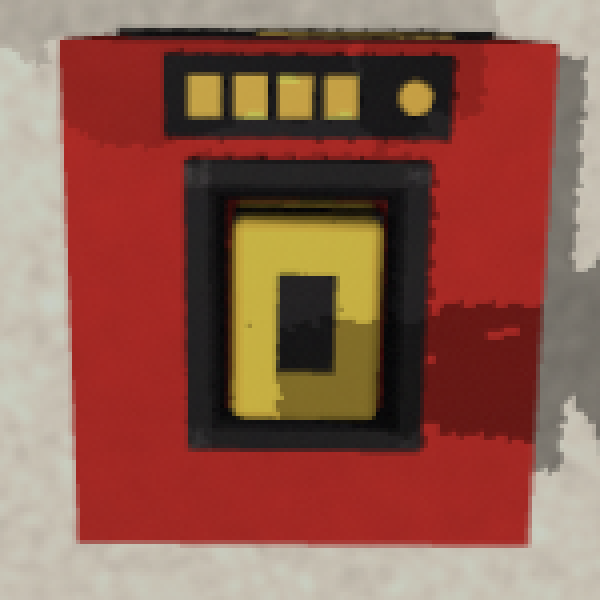

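The crop shows the red block with the pack centred at crop pixel (307,318), upright in the collar.

```bash
python3 -c "
from h import *
s=load('w3')
rep(s,[(186,162),(433,162),(422,450),(188,450)],(205,120),4,.08)
rep(s,[(60,40),(558,44),(528,546),(78,542)],(205,120),4,.075)
rep(s,[(233,217),(384,219),(379,420),(230,418)],(205,120),4,.091)
goto([.4985,-.1835,.12],73)
"
```

```text
[ 0.4964 -0.1815] [0.0597 0.0735 0.0601 0.0735] [  73.2  -17.4 -106.8  162.3]
[ 0.4964 -0.1818] [0.1195 0.1299 0.1198 0.1296] [  72.7  -17.3 -107.4  162.6]
[ 0.4963 -0.1818] [0.0356 0.0498 0.0367 0.0497] [  72.4  -17.2 -107.6  161.6]
t 2.2 tcp [ 0.4909 -0.1829  0.2498] F [ 0.34  0.51 -0.42] open 1.0 q6 [-0.499 -1.78 ]
yaw of tool y 73.38 x axis [-5.e-04  1.e-03 -1.e+00]
 yaw 73 dpos [0.1298 0.0015 0.0075] rot [ 0.0066 -0.0008 -0.0008]
 yaw 253 dpos [0.1298 0.0015 0.0075] rot [-3.135e+00  1.300e-03 -1.200e-03]
```

Emit:
jog_arm(steps=[{"delta_pos":[0.05,0.003,0.005],"angular":[0.012,0,0]},{"delta_pos":[0.1,0.003,0.005],"angular":[0.012,0,0]},{"delta_pos":[0.14,0.003,0.005],"angular":[0.012,0,0]},{"delta_pos":[0.14,0.003,0.005],"angular":[0.012,0,0]},{"delta_pos":[0.14,0.003,0.005],"angular":[0.012,0,0]}], grip=0)

```text
t: 2.7
tcp_pos: [0.4969, -0.1805, 0.1104]
orientation: [0.106, 0.7, -0.105, 0.699]
wrist_force: [0.2, -1.3, -0.3]
opening: 0.147
```

```bash
python3 -c "
from h import *
goto([.4964,-.1817,.1],72.7)
"
```

```text
t 2.7 tcp [ 0.4969 -0.1805  0.1104] F [ 0.18 -1.26 -0.26] open 0.147 q6 [-0.489 -1.761]
yaw of tool y 72.84 x axis [-8.e-04  7.e-04 -1.e+00]
 yaw 72.7 dpos [ 0.0104 -0.0013 -0.0002] rot [ 0.0024 -0.001  -0.0004]
 yaw 252.7 dpos [ 0.0104 -0.0013 -0.0002] rot [-3.1392e+00  6.0000e-04 -1.6000e-03]
```

Emit:
jog_arm(steps=[{"delta_pos":[0.003,0,0],"angular":[0,0,0]},{"delta_pos":[0.006,0,0],"angular":[0,0,0]},{"delta_pos":[0.009,0,0],"angular":[0,0,0]},{"delta_pos":[0.011,0,0],"angular":[0,0,0]},{"delta_pos":[0.013,0,0],"angular":[0,0,0]}])

```text
t: 3.2
tcp_pos: [0.4968, -0.1822, 0.0975]
orientation: [0.106, 0.699, -0.106, 0.699]
wrist_force: [0.1, 0.8, 0.4]
opening: 0.001
```

Emit:
jog_arm(steps=[{"delta_pos":[0.001,0,0],"angular":[0,0,0]},{"delta_pos":[0.002,0,0],"angular":[0,0,0]},{"delta_pos":[0.003,0,0],"angular":[0,0,0]},{"delta_pos":[0.004,0,0],"angular":[0,0,0]}])

```text
t: 3.6
tcp_pos: [0.4967, -0.1821, 0.0931]
orientation: [0.106, 0.699, -0.106, 0.699]
wrist_force: [0.7, -0.8, -0.6]
opening: -0.002
```

Emit:
jog_arm(steps=[{"delta_pos":[0.001,0,0],"angular":[0,0,0]},{"delta_pos":[0.002,0,0],"angular":[0,0,0]},{"delta_pos":[0.003,0,0],"angular":[0,0,0]}])

```text
t: 3.9
tcp_pos: [0.497, -0.1822, 0.0913]
orientation: [0.106, 0.699, -0.106, 0.699]
wrist_force: [-1.9, 1.0, 7.3]
opening: 0.002
```

Emit:
jog_arm(steps=[{"delta_pos":[0.001,0,0],"angular":[0,0,0]},{"delta_pos":[0.002,0,0],"angular":[0,0,0]}])

```text
t: 4.1
tcp_pos: [0.497, -0.1822, 0.0896]
orientation: [0.106, 0.699, -0.106, 0.699]
wrist_force: [-2.7, 1.3, 7.2]
opening: -0.001
```

Emit:
jog_arm(steps=[{"delta_pos":[0.001,0,0],"angular":[0,0,0]},{"delta_pos":[0.002,0,0],"angular":[0,0,0]}])

```text
t: 4.3
tcp_pos: [0.4971, -0.1823, 0.0877]
orientation: [0.106, 0.699, -0.106, 0.699]
wrist_force: [-2.8, 2.2, 7.0]
opening: -0.002
```

Emit:
jog_arm(steps=[{"delta_pos":[0.0005,0,0],"angular":[0,0,0]},{"delta_pos":[0.001,0,0],"angular":[0,0,0]}])

```text
t: 4.5
tcp_pos: [0.4971, -0.1822, 0.0868]
orientation: [0.106, 0.699, -0.106, 0.699]
wrist_force: [-4.5, 1.7, 9.8]
opening: 0.005
```

Emit:
jog_arm(steps=[{"delta_pos":[0.0005,0,0],"angular":[0,0,0]},{"delta_pos":[0.0008,0,0],"angular":[0,0,0]}])

```text
t: 4.7
tcp_pos: [0.4974, -0.1824, 0.0867]
orientation: [0.106, 0.699, -0.106, 0.699]
wrist_force: [-5.1, 1.4, 12.3]
opening: -0.002
```

Emit:
jog_arm(steps=[{"delta_pos":[0.0005,0,0],"angular":[0,0,0]},{"delta_pos":[0.0005,0,0],"angular":[0,0,0]}])

```text
t: 4.9
tcp_pos: [0.4976, -0.1825, 0.0868]
orientation: [0.106, 0.699, -0.106, 0.7]
wrist_force: [-4.9, 2.2, 13.7]
opening: -0.003
```

The TCP no longer sinks while the force climbs to about 14 N, so this is the stop. Now I'll let it rise gently.

Emit:
jog_arm(steps=[{"delta_pos":[-0.004,0,0],"angular":[0,0,0]},{"delta_pos":[-0.008,0,0],"angular":[0,0,0]},{"delta_pos":[-0.013,0,0],"angular":[0,0,0]},{"delta_pos":[-0.019,0,0],"angular":[0,0,0]},{"delta_pos":[-0.025,0,0],"angular":[0,0,0]}])

```text
t: 5.4
tcp_pos: [0.4967, -0.182, 0.1093]
orientation: [0.106, 0.699, -0.106, 0.699]
wrist_force: [-0.2, -0.4, -0.0]
opening: -0.0
```

Emit:
jog_arm(steps=[{"delta_pos":[-0.03,0,0],"angular":[0,0,0]},{"delta_pos":[-0.06,0,0],"angular":[0,0,0]},{"delta_pos":[-0.09,0,0],"angular":[0,0,0]},{"delta_pos":[-0.12,0,0],"angular":[0,0,0]},{"delta_pos":[-0.12,0,0],"angular":[0,0,0]}], grip=0.0854)

```text
t: 5.9
tcp_pos: [0.4991, -0.1833, 0.2343]
orientation: [0.105, 0.696, -0.107, 0.702]
wrist_force: [0.4, -0.1, 1.0]
opening: 0.846
```

```bash
python3 -c "
from h import *
goto([.4964,-.1817,.086],72.7)
s=snap('wrist','w4')
a=cv2.imread('pics/w4.png'); cv2.imwrite('pics/c4.png',cv2.resize(a[120:270,205:355],(600,600),interpolation=0))
"
```

```text
t 5.9 tcp [ 0.4991 -0.1833  0.2343] F [ 0.39 -0.06  1.05] open 0.846 q6 [-0.492 -1.761]
yaw of tool y 72.71 x axis [ 0.0087 -0.0045 -1.    ]
 yaw 72.7 dpos [ 0.1483  0.001  -0.0045] rot [0.0001 0.0096 0.0018]
 yaw 252.7 dpos [ 0.1483  0.001  -0.0045] rot [-3.1414e+00 -2.8000e-03  1.5100e-02]
```

View pics/c4.png

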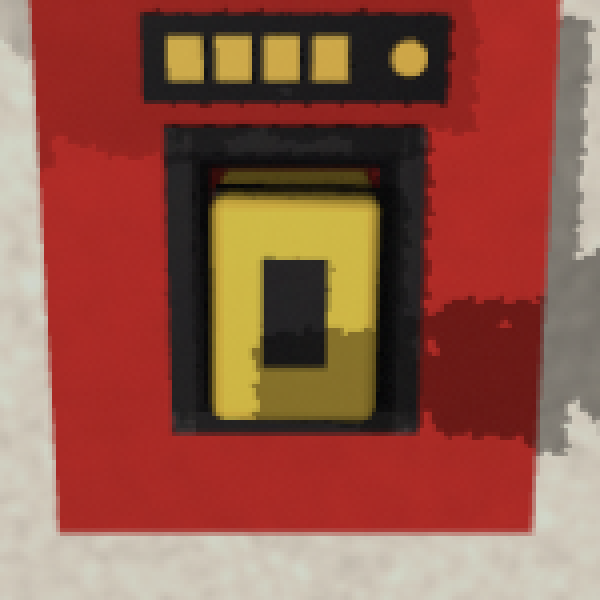

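```bash
python3 -c "
from h import *
s=load('w4')
for z in (.091,.108): rep(s,[(211,193),(381,195),(375,420),(211,420)],(205,120),4,z)
rep(s,[(164,124),(427,124),(420,434),(172,434)],(205,120),4,.08)
goto([.4964,-.1817,.086],72.7)
"
```

```text
[ 0.4993 -0.1829] [0.0378 0.0527 0.0383 0.0532] [  72.   -17.8 -107.3  161.6]
[ 0.4955 -0.1817] [0.0356 0.0496 0.036  0.05  ] [  72.   -17.8 -107.3  161.6]
[ 0.496  -0.1816] [0.0599 0.0745 0.0604 0.0746] [  72.6  -17.1 -107.3  162.6]
t 5.95 tcp [ 0.498  -0.1827  0.2315] F [-1.68 -0.22 -0.21] open 0.922 q6 [-0.492 -1.761]
yaw of tool y 72.71 x axis [ 0.005  -0.0026 -1.    ]
 yaw 72.7 dpos [ 0.1455  0.0006 -0.0027] rot [0.0002 0.0056 0.001 ]
 yaw 252.7 dpos [ 0.1455  0.0006 -0.0027] rot [-3.1414e+00 -1.6000e-03  8.7000e-03]
```

Popped: the top measures 50×36 mm at z=0.108. The pack centre agrees with the mouth. Next: descend and grip.

Emit:
jog_arm(steps=[{"delta_pos":[0.03,0,0],"angular":[0,0,0]},{"delta_pos":[0.065,0,0],"angular":[0,0,0]},{"delta_pos":[0.1,0,0],"angular":[0,0,0]},{"delta_pos":[0.12,0,0],"angular":[0,0,0]},{"delta_pos":[0.125,0,0],"angular":[0,0,0]}])

```text
t: 6.45
tcp_pos: [0.4935, -0.1803, 0.0985]
orientation: [0.107, 0.702, -0.105, 0.696]
wrist_force: [-0.1, 0.2, 0.5]
opening: 0.998
```

```bash
python3 -c "
from h import *
goto([.4962,-.1817,.08],72.7)
"
```

```text
t 6.45 tcp [ 0.4935 -0.1803  0.0985] F [-0.08  0.16  0.5 ] open 0.998 q6 [-0.492 -1.761]
yaw of tool y 72.71 x axis [-0.0079  0.0043 -1.    ]
 yaw 72.7 dpos [ 0.0185 -0.0006  0.0032] rot [ 0.0001 -0.0089 -0.0018]
 yaw 252.7 dpos [ 0.0185 -0.0006  0.0032] rot [-3.1414e+00  2.8000e-03 -1.3900e-02]
```

Emit:
jog_arm(steps=[{"delta_pos":[0.007,0,0],"angular":[0,0,0]},{"delta_pos":[0.014,0,0],"angular":[0,0,0]},{"delta_pos":[0.022,0,0],"angular":[0,0,0]},{"delta_pos":[0.022,0,0],"angular":[0,0,0]},{"delta_pos":[0.022,0,0],"angular":[0,0,0]}])

```text
t: 6.95
tcp_pos: [0.4969, -0.1821, 0.0823]
orientation: [0.106, 0.699, -0.106, 0.699]
wrist_force: [-0.4, -1.1, 0.5]
opening: 0.999
```

```bash
python3 -c "
from h import *
goto([.4962,-.1817,.08],72.7)
"
```

```text
t 6.95 tcp [ 0.4969 -0.1821  0.0823] F [-0.38 -1.14  0.52] open 0.999 q6 [-0.492 -1.761]
yaw of tool y 72.71 x axis [ 5.e-04 -2.e-04 -1.e+00]
 yaw 72.7 dpos [ 0.0023  0.0002 -0.0008] rot [0.0002 0.0005 0.0001]
 yaw 252.7 dpos [ 0.0023  0.0002 -0.0008] rot [-3.1414e+00 -1.0000e-04  8.0000e-04]
```

Emit:
jog_arm(steps=[{"delta_pos":[0.001,0,0],"angular":[0,0,0]},{"delta_pos":[0.001,0,0],"angular":[0,0,0]},{"delta_pos":[0.001,0,0],"angular":[0,0,0]},{"delta_pos":[0.001,0,0],"angular":[0,0,0]},{"delta_pos":[0.001,0,0],"angular":[0,0,0]}], grip=0.02)

```text
t: 7.45
tcp_pos: [0.4969, -0.1822, 0.0815]
orientation: [0.106, 0.699, -0.106, 0.699]
wrist_force: [-1.5, -0.3, 1.8]
opening: 0.416
```

Emit:
jog_arm(steps=[{"delta_pos":[0,0,0],"angular":[0,0,0]},{"delta_pos":[0,0,0],"angular":[0,0,0]},{"delta_pos":[0,0,0],"angular":[0,0,0]}])

```text
t: 7.75
tcp_pos: [0.4969, -0.1822, 0.0813]
orientation: [0.106, 0.699, -0.106, 0.699]
wrist_force: [-1.1, -1.0, 3.4]
opening: 0.406
```

Emit:
jog_arm(steps=[{"delta_pos":[-0.003,0,0],"angular":[0,0,0]},{"delta_pos":[-0.007,0,0],"angular":[0,0,0]},{"delta_pos":[-0.012,0,0],"angular":[0,0,0]},{"delta_pos":[-0.018,0,0],"angular":[0,0,0]},{"delta_pos":[-0.025,0,0],"angular":[0,0,0]}])

```text
t: 8.25
tcp_pos: [0.4965, -0.1819, 0.1062]
orientation: [0.106, 0.699, -0.106, 0.699]
wrist_force: [1.2, 0.4, -1.9]
opening: 0.408
```

Emit:
jog_arm(steps=[{"delta_pos":[-0.015,0,0],"angular":[0,0,0]},{"delta_pos":[-0.03,0,0],"angular":[0,0,0]},{"delta_pos":[-0.05,0,0],"angular":[0,0,0]},{"delta_pos":[-0.07,0,0],"angular":[0,0,0]},{"delta_pos":[-0.075,0,0],"angular":[0,0,0]}])

```text
t: 8.75
tcp_pos: [0.4985, -0.1829, 0.1854]
orientation: [0.105, 0.697, -0.107, 0.701]
wrist_force: [-0.2, -0.6, -1.8]
opening: 0.408
```

```bash
python3 -c "
from h import *
goto([.5418,.169,.18],76.8)
s=snap('scene','s5');s=snap('side','d5')
a=cv2.imread('pics/s5.png');b=cv2.imread('pics/d5.png'); cv2.imwrite('pics/c5.png',np.hstack([cv2.resize(a[170:300,160:290],(390,390)),cv2.resize(b[180:310,230:360],(390,390))]))
"
```

```text
t 8.75 tcp [ 0.4985 -0.1829  0.1854] F [-0.17 -0.56 -1.77] open 0.408 q6 [-0.492 -1.761]
yaw of tool y 72.71 x axis [ 0.006  -0.0032 -1.    ]
 yaw 76.8 dpos [ 0.0045  0.3489 -0.0633] rot [-0.0714  0.0067  0.0015]
 yaw 256.8 dpos [ 0.0045  0.3489 -0.0633] rot [ 3.0702e+00  2.4000e-03 -1.0200e-02]
```

View pics/c5.png

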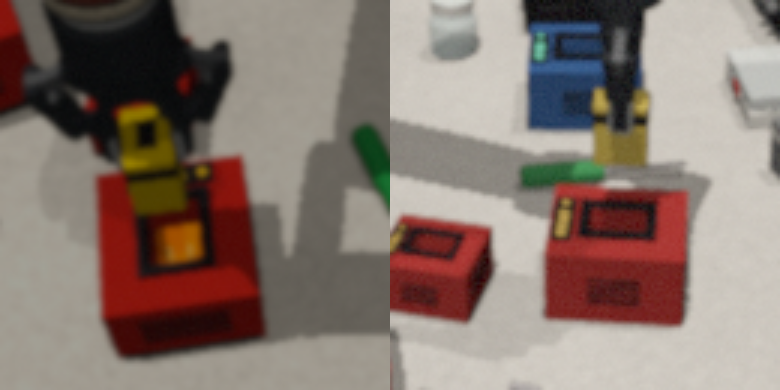

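The pack is held upright above the charger, whose orange plate is visible and up. Now across to the tester.

Emit:
jog_arm(steps=[{"delta_pos":[0,0.04,-0.007],"angular":[-0.02,0,0]},{"delta_pos":[0,0.08,-0.015],"angular":[-0.035,0,0]},{"delta_pos":[0,0.12,-0.022],"angular":[-0.05,0,0]},{"delta_pos":[0,0.16,-0.03],"angular":[-0.07,0,0]},{"delta_pos":[0,0.2,-0.037],"angular":[-0.07,0,0]}])

```text
t: 9.35
tcp_pos: [0.5199, 0.0216, 0.1796]
orientation: [0.082, 0.703, -0.082, 0.702]
wrist_force: [1.5, 0.6, -1.6]
opening: 0.41
```

```bash
python3 -c "
from h import *
goto([.5418,.169,.18],76.8)
"
```

```text
t 9.35 tcp [0.5199 0.0216 0.1796] F [ 1.54  0.56 -1.61] open 0.41 q6 [-0.102 -1.441]
yaw of tool y 76.72 x axis [-2.e-03  2.e-04 -1.e+00]
 yaw 76.8 dpos [-0.0004  0.1485 -0.0126] rot [-0.0013 -0.002   0.0003]
 yaw 256.8 dpos [-0.0004  0.1485 -0.0126] rot [3.1403e+00 4.0000e-04 3.1000e-03]
```

Emit:
jog_arm(steps=[{"delta_pos":[0,0.04,-0.004],"angular":[0,0,0]},{"delta_pos":[0,0.08,-0.008],"angular":[0,0,0]},{"delta_pos":[0,0.115,-0.011],"angular":[0,0,0]},{"delta_pos":[0,0.14,-0.013],"angular":[0,0,0]},{"delta_pos":[0,0.14,-0.013],"angular":[0,0,0]}])

```text
t: 9.85
tcp_pos: [0.5395, 0.1617, 0.1794]
orientation: [0.08, 0.703, -0.08, 0.702]
wrist_force: [-0.5, -1.0, -2.6]
opening: 0.413
```

Emit:
jog_arm(steps=[{"delta_pos":[0,0,0],"angular":[0,0,0]},{"delta_pos":[0,0,0],"angular":[0,0,0]},{"delta_pos":[0,0,0],"angular":[0,0,0]}])

```text
t: 10.15
tcp_pos: [0.5401, 0.1581, 0.1806]
orientation: [0.082, 0.702, -0.082, 0.702]
wrist_force: [1.0, -0.5, -1.4]
opening: 0.413
```

```bash
python3 -c "
from h import *
goto([.5418,.169,.135],76.8)
s=snap('wrist','w6')
"
```

```text
t 10.15 tcp [0.5401 0.1581 0.1806] F [ 0.96 -0.55 -1.42] open 0.413 q6 [ 0.153 -1.185]
yaw of tool y 76.63 x axis [-6.e-04 -3.e-04 -1.e+00]
 yaw 76.8 dpos [ 0.0455  0.011  -0.0009] rot [-0.0029 -0.0005  0.0004]
 yaw 256.8 dpos [ 0.0455  0.011  -0.0009] rot [3.1387e+00 7.0000e-04 8.0000e-04]
```

View pics/w6.png

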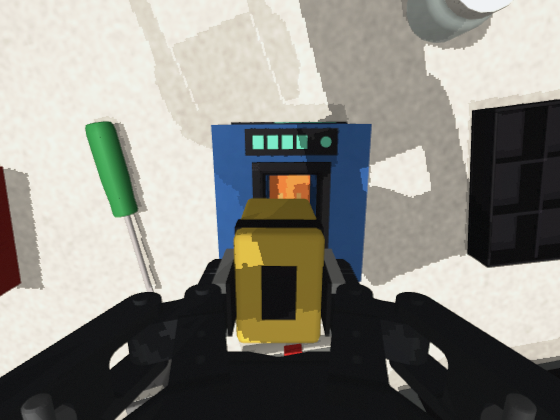

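```bash
python3 -c "
from h import *
s=load('w6'); a=cv2.imread('pics/w6.png')
cv2.imwrite('pics/c6.png',cv2.resize(a[115:355,200:385],(555,720),interpolation=0)[:600])
cv2.imwrite('pics/c6b.png',cv2.resize(a[215:355,220:345],(500,560),interpolation=0))
print([proj(load('w6'),np.r_[p,.08]) for p in rep(load('w2'),[(164,150),(411,150),(403,437),(172,437)],(215,130),4,.08)])
"
```

```text
[0.5415 0.1689] [0.0601 0.0742 0.0597 0.0742] [  76.6  -13.2 -103.4  167.1]
[(np.float64(251.96181017786176), np.float64(162.32673554469832)), (np.float64(331.6713131347422), np.float64(162.32430776468968)), (np.float64(328.10457243734595), np.float64(253.80065996723826)), (np.float64(254.7924941564373), np.float64(253.80800352839503))]
```

View pics/c6.png

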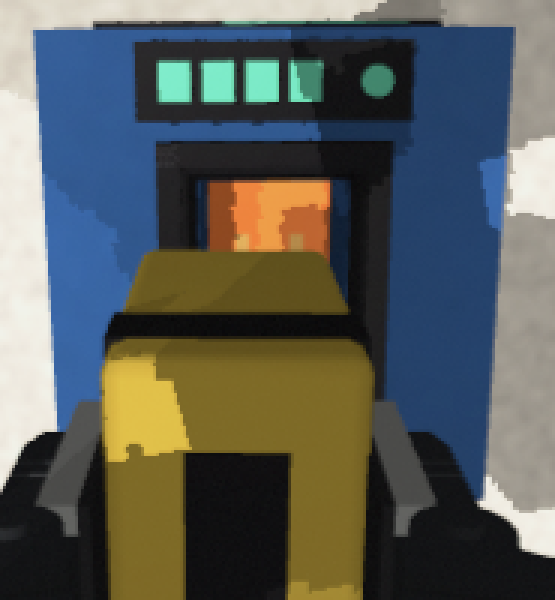

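View pics/c6b.png

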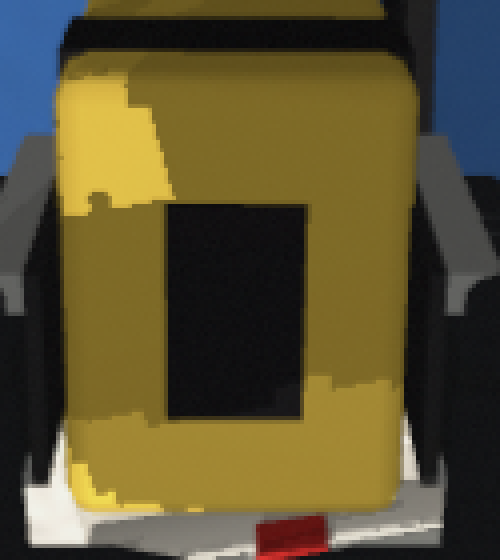

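```bash
python3 -c "
from h import *
s=load('w6')
for z in (.205,.2073): rep(s,[(55,56),(419,56),(401,511),(68,511)],(220,215),4,z)
rep(s,[(165,205),(308,205),(303,419),(167,419)],(220,215),4,.2065)
rep(s,[(157,142),(393,142),(385.5,416),(165,416)],(200,115),3,.08)
s3=load('w4'); rep(s3,[(262,260),(328,260),(326,367),(264,367)],(205,120),4,.1075)
"
```

```text
[0.5389 0.1591] [0.0352 0.0514 0.0357 0.0514] [  76.6  -13.4 -103.4  166. ]
[0.5376 0.1594] [0.0345 0.0504 0.035  0.0504] [  76.6  -13.4 -103.4  166. ]
[0.5402 0.1588] [0.0141 0.0241 0.0141 0.0241] [  76.6  -13.8 -103.4  166.3]
[0.5415 0.169 ] [0.0593 0.0741 0.0598 0.0741] [  76.6  -12.6 -103.4  167. ]
[ 0.4965 -0.1819] [0.014  0.0237 0.0135 0.0237] [  72.7  -18.  -107.3  163.3]
```

Emit:
jog_arm(steps=[{"delta_pos":[0.01,0.005,0],"angular":[0,0,0]},{"delta_pos":[0.025,0.0105,0],"angular":[0,0,0]},{"delta_pos":[0.04,0.0105,0],"angular":[0,0,0]},{"delta_pos":[0.052,0.0105,0],"angular":[0,0,0]},{"delta_pos":[0.055,0.0105,0],"angular":[0,0,0]}])

```text
t: 10.7
tcp_pos: [0.5409, 0.1691, 0.1225]
orientation: [0.081, 0.704, -0.082, 0.701]
wrist_force: [-0.3, 0.3, -2.8]
opening: 0.407
```

Emit:
jog_arm(steps=[{"delta_pos":[0,0,0],"angular":[0,0,0]},{"delta_pos":[0,0,0],"angular":[0,0,0]}])

```text
t: 10.9
tcp_pos: [0.5431, 0.1694, 0.1263]
orientation: [0.082, 0.702, -0.082, 0.703]
wrist_force: [-1.0, -0.4, -1.9]
opening: 0.404
```

```bash
python3 -c "
from h import *
goto([.5422,.1684,.082],76.7)
s=snap('wrist','w7')
s=snap('side','d7')
"
```

```text
t 10.9 tcp [0.5431 0.1694 0.1263] F [-1.01 -0.44 -1.88] open 0.404 q6 [ 0.172 -1.167]
yaw of tool y 76.72 x axis [ 7.e-04  1.e-04 -1.e+00]
 yaw 76.7 dpos [ 0.0443 -0.0012 -0.0007] rot [ 0.0003  0.0007 -0.0003]
 yaw 256.7 dpos [ 0.0443 -0.0012 -0.0007] rot [-3.1413e+00  4.0000e-04  1.1000e-03]
```

View pics/w7.png

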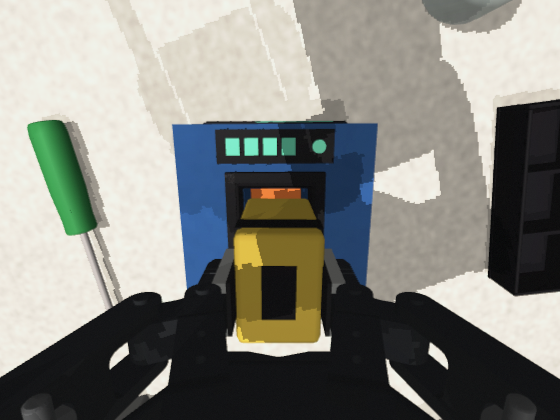

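```bash
python3 -c "
from h import *
s=load('w7'); a=cv2.imread('pics/w7.png')
cv2.imwrite('pics/c7.png',cv2.resize(a[165:355,205:350],(435,570),interpolation=0))
"
```

```text
(no output)
```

View pics/c7.png

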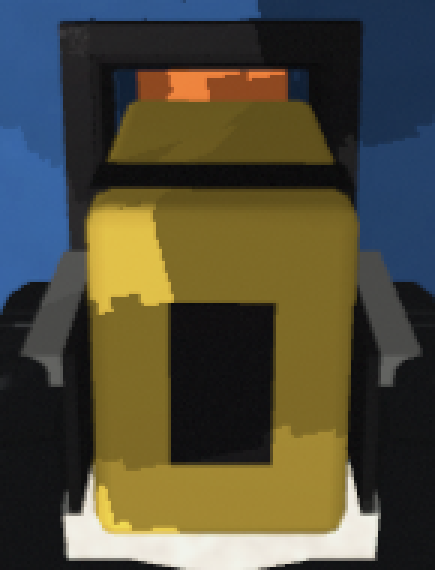

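```bash
python3 -c "
from h import *
s=load('w7')
f=lambda x,y,z: onz(s,205+x/3,165+y/3,z)
yv=np.array([np.cos(np.radians(76.7)),np.sin(np.radians(76.7)),0]); zv=np.array([yv[1],-yv[0],0])
T=np.array([.5416,.169,0])
for n,(p,q),z in (('collar',((60,21),(362,21)),.08),('foot',((130,101),(323,101)),.0895),('band',((98,186),(350,186)),.15)):
  A,B=f(*p,z),f(*q,z); m=(A+B)/2-T; print(n,'y',(m@yv).round(4),'z',(m@zv).round(4),'w',np.linalg.norm(A-B).round(4))
P=rep(s,[(169,303),(276,303),(273,464),(171,464)],(205,165),3,.1525); m=np.r_[P.mean(0),0]-T; print(m@yv,m@zv)
P=rep(s,[(87,190),(359,190),(346,533),(95,533)],(205,165),3,.1525); m=np.r_[P.mean(0),0]-T; print(m@yv,m@zv)
"
```

```text
collar y -0.0005 z -0.0375 w 0.0594
foot y 0.0024 z -0.0236 w 0.0369
band y 0.0017 z -0.0264 w 0.0327
[0.5429 0.1702] [0.0141 0.0242 0.0141 0.0242] [  76.6  -13.5 -103.4  166.5]
0.001443699282997664 0.0010153057135551533
[0.5407 0.1706] [0.0346 0.0509 0.0354 0.0509] [  76.6  -13.2 -103.4  165.8]
0.00137043592309857 -0.0012391869738339525
```

The pack sits about 2 mm toward +y of the tester slot's centre. I'll shift −1.8 mm and then descend slowly.

Emit:
jog_arm(steps=[{"delta_pos":[0,-0.0018,-0.0004],"angular":[0,0,0]},{"delta_pos":[0.002,-0.0018,-0.0004],"angular":[0,0,0]},{"delta_pos":[0.005,-0.0018,-0.0004],"angular":[0,0,0]},{"delta_pos":[0.008,-0.0018,-0.0004],"angular":[0,0,0]},{"delta_pos":[0.01,-0.0018,-0.0004],"angular":[0,0,0]}])

```text
t: 11.5
tcp_pos: [0.5417, 0.1677, 0.1154]
orientation: [0.082, 0.703, -0.082, 0.702]
wrist_force: [1.0, -0.3, -1.7]
opening: 0.412
```

Emit:
jog_arm(steps=[{"delta_pos":[0.001,0,0],"angular":[0,0,0]},{"delta_pos":[0.002,0,0],"angular":[0,0,0]},{"delta_pos":[0.003,0,0],"angular":[0,0,0]}])

```text
t: 11.8
tcp_pos: [0.542, 0.1678, 0.1129]
orientation: [0.082, 0.702, -0.082, 0.702]
wrist_force: [-0.6, -0.4, -2.2]
opening: 0.409
```

```bash
python3 -c "
from h import *
goto([.5418,.167,.082],76.7)
"
```

```text
t 11.8 tcp [0.542  0.1678 0.1129] F [-0.61 -0.39 -2.16] open 0.409 q6 [ 0.169 -1.17 ]
yaw of tool y 76.72 x axis [ 1.e-04 -0.e+00 -1.e+00]
 yaw 76.7 dpos [ 0.0309 -0.0008 -0.    ] rot [ 0.0004  0.0001 -0.    ]
 yaw 256.7 dpos [ 0.0309 -0.0008 -0.    ] rot [-3.1412e+00  0.0000e+00  1.0000e-04]
```

Foot about 4 mm below the rim with no contact force. Going on.

Emit:
jog_arm(steps=[{"delta_pos":[0.001,0,0],"angular":[0,0,0]},{"delta_pos":[0.002,0,0],"angular":[0,0,0]},{"delta_pos":[0.003,0,0],"angular":[0,0,0]},{"delta_pos":[0.004,0,0],"angular":[0,0,0]}])

```text
t: 12.2
tcp_pos: [0.542, 0.1677, 0.1089]
orientation: [0.082, 0.702, -0.082, 0.702]
wrist_force: [0.0, 0.3, -1.9]
opening: 0.41
```

Emit:
jog_arm(steps=[{"delta_pos":[0.001,0,0],"angular":[0,0,0]},{"delta_pos":[0.002,0,0],"angular":[0,0,0]},{"delta_pos":[0.003,0,0],"angular":[0,0,0]},{"delta_pos":[0.004,0,0],"angular":[0,0,0]}])

```text
t: 12.6
tcp_pos: [0.5419, 0.1677, 0.1048]
orientation: [0.082, 0.702, -0.082, 0.702]
wrist_force: [-0.2, 0.2, -2.2]
opening: 0.407
```

Emit:
jog_arm(steps=[{"delta_pos":[0.002,0,0],"angular":[0,0,0]},{"delta_pos":[0.004,0,0],"angular":[0,0,0]},{"delta_pos":[0.006,0,0],"angular":[0,0,0]},{"delta_pos":[0.008,0,0],"angular":[0,0,0]},{"delta_pos":[0.01,0,0],"angular":[0,0,0]}])

```text
t: 13.1
tcp_pos: [0.5419, 0.1677, 0.0947]
orientation: [0.082, 0.702, -0.082, 0.702]
wrist_force: [0.8, 0.2, -1.0]
opening: 0.406
```

Emit:
jog_arm(steps=[{"delta_pos":[0.002,0,0],"angular":[0,0,0]},{"delta_pos":[0.004,0,0],"angular":[0,0,0]},{"delta_pos":[0.006,0,0],"angular":[0,0,0]},{"delta_pos":[0.008,0,0],"angular":[0,0,0]},{"delta_pos":[0.01,0,0],"angular":[0,0,0]}])

```text
t: 13.6
tcp_pos: [0.5419, 0.1677, 0.0847]
orientation: [0.082, 0.702, -0.082, 0.702]
wrist_force: [-0.2, 0.7, -0.8]
opening: 0.413
```

Emit:
jog_arm(steps=[{"delta_pos":[0.001,0,0],"angular":[0,0,0]},{"delta_pos":[0.002,0,0],"angular":[0,0,0]},{"delta_pos":[0.003,0,0],"angular":[0,0,0]},{"delta_pos":[0.003,0,0],"angular":[0,0,0]}])

```text
t: 14.0
tcp_pos: [0.5418, 0.1677, 0.0818]
orientation: [0.082, 0.702, -0.082, 0.702]
wrist_force: [-0.7, -0.6, -3.1]
opening: 0.41
```

Emit:
jog_arm(steps=[{"delta_pos":[0,0,0],"angular":[0,0,0]},{"delta_pos":[0,0,0],"angular":[0,0,0]},{"delta_pos":[0,0,0],"angular":[0,0,0]},{"delta_pos":[0,0,0],"angular":[0,0,0]},{"delta_pos":[0,0,0],"angular":[0,0,0]}], grip=0.0854)

```text
t: 14.5
tcp_pos: [0.542, 0.1678, 0.0821]
orientation: [0.082, 0.702, -0.082, 0.702]
wrist_force: [-0.0, 0.1, 0.1]
opening: 1.001
```

Emit:
jog_arm(steps=[{"delta_pos":[-0.02,0,0],"angular":[0,0,0]},{"delta_pos":[-0.05,0,0],"angular":[0,0,0]},{"delta_pos":[-0.09,0,0],"angular":[0,0,0]},{"delta_pos":[-0.13,0,0],"angular":[0,0,0]},{"delta_pos":[-0.15,0,0],"angular":[0,0,0]}])

```text
t: 15.0
tcp_pos: [0.5435, 0.168, 0.2367]
orientation: [0.082, 0.7, -0.081, 0.705]
wrist_force: [1.1, 1.1, 0.1]
opening: 1.006
```

```bash
python3 -c "
from h import *
goto([.5416,.169,.115],76.7)
s=snap('wrist','w8')
a=cv2.imread('pics/w8.png'); cv2.imwrite('pics/c8.png',cv2.resize(a[120:270,205:355],(600,600),interpolation=0))
"
```

```text
t 15.0 tcp [0.5435 0.168  0.2367] F [1.06 1.07 0.07] open 1.006 q6 [ 0.169 -1.17 ]
yaw of tool y 76.72 x axis [ 0.0063  0.0011 -1.    ]
 yaw 76.7 dpos [ 0.1217  0.0002 -0.0028] rot [ 0.0003  0.0059 -0.0025]
 yaw 256.7 dpos [ 0.1217  0.0002 -0.0028] rot [-3.1413  0.0039  0.0093]
```

View pics/c8.png

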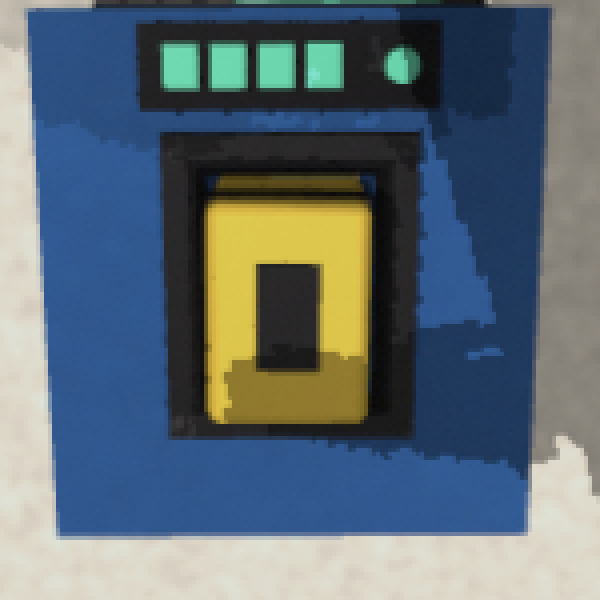

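The pack stands upright in the tester slot. I'll check how well it is centred and then press.

```bash
python3 -c "
from h import *
s=load('w8')
rep(s,[(204,200),(374,200),(368,424),(207,424)],(205,120),4,.108)
rep(s,[(256,264),(321,264),(319,371),(257,371)],(205,120),4,.1075)
rep(s,[(161,132),(421,132),(413,438),(170,438)],(205,120),4,.08)
goto([.5416,.169,.12],76.7)
"
```

```text
[0.5407 0.1683] [0.036  0.0499 0.0357 0.0498] [  76.6  -13.9 -103.4  166.3]
[0.5416 0.1681] [0.014  0.0239 0.0136 0.0239] [  76.6  -14.1 -103.4  166.7]
[0.5415 0.1689] [0.0598 0.0743 0.0597 0.0743] [  76.6  -13.3 -103.4  166.8]
t 15.05 tcp [0.5447 0.1683 0.2395] F [1.13 0.08 2.2 ] open 1.0 q6 [ 0.169 -1.17 ]
yaw of tool y 76.72 x axis [ 0.0104  0.0018 -0.9999]
 yaw 76.7 dpos [ 0.1195 -0.0005 -0.0043] rot [ 0.0004  0.0097 -0.0041]
 yaw 256.7 dpos [ 0.1195 -0.0005 -0.0043] rot [-3.1411  0.0065  0.0152]
```

Emit:
jog_arm(steps=[{"delta_pos":[0.0,0,0],"angular":[0,0,0]},{"delta_pos":[0.03,0,0],"angular":[0,0,0]},{"delta_pos":[0.06,0,0],"angular":[0,0,0]},{"delta_pos":[0.09,0,0],"angular":[0,0,0]},{"delta_pos":[0.11,0,0],"angular":[0,0,0]}], grip=0)

```text
t: 15.55
tcp_pos: [0.5389, 0.1672, 0.1166]
orientation: [0.081, 0.705, -0.083, 0.7]
wrist_force: [-0.3, 0.3, -0.4]
opening: 0.141
```

Emit:
jog_arm(steps=[{"delta_pos":[0,0,0],"angular":[0,0,0]},{"delta_pos":[0,0,0],"angular":[0,0,0]},{"delta_pos":[0.003,0,0],"angular":[0,0,0]},{"delta_pos":[0.006,0,0],"angular":[0,0,0]}])

```text
t: 15.95
tcp_pos: [0.543, 0.1679, 0.1174]
orientation: [0.082, 0.701, -0.081, 0.703]
wrist_force: [0.5, -0.1, -0.5]
opening: -0.001
```

Emit:
jog_arm(steps=[{"delta_pos":[0.002,0,0],"angular":[0,0,0]},{"delta_pos":[0.004,0,0],"angular":[0,0,0]},{"delta_pos":[0.006,0,0],"angular":[0,0,0]},{"delta_pos":[0.008,0,0],"angular":[0,0,0]}])

```text
t: 16.35
tcp_pos: [0.542, 0.1677, 0.1079]
orientation: [0.082, 0.702, -0.082, 0.702]
wrist_force: [-0.1, 0.5, 3.3]
opening: 0.001
```

Emit:
jog_arm(steps=[{"delta_pos":[0.002,0,0],"angular":[0,0,0]},{"delta_pos":[0.004,0,0],"angular":[0,0,0]},{"delta_pos":[0.006,0,0],"angular":[0,0,0]},{"delta_pos":[0.008,0,0],"angular":[0,0,0]}])

```text
t: 16.75
tcp_pos: [0.5422, 0.1678, 0.1005]
orientation: [0.082, 0.702, -0.082, 0.703]
wrist_force: [-2.0, -1.1, 6.7]
opening: -0.001
```

Emit:
jog_arm(steps=[{"delta_pos":[0.002,0,0],"angular":[0,0,0]},{"delta_pos":[0.004,0,0],"angular":[0,0,0]},{"delta_pos":[0.006,0,0],"angular":[0,0,0]}])

```text
t: 17.05
tcp_pos: [0.5424, 0.1679, 0.0951]
orientation: [0.082, 0.702, -0.082, 0.703]
wrist_force: [-3.0, -0.5, 9.1]
opening: 0.001
```

Emit:
jog_arm(steps=[{"delta_pos":[0.001,0,0],"angular":[0,0,0]},{"delta_pos":[0.0015,0,0],"angular":[0,0,0]}])

```text
t: 17.25
tcp_pos: [0.5423, 0.1678, 0.0934]
orientation: [0.082, 0.702, -0.082, 0.703]
wrist_force: [-2.8, 0.1, 7.4]
opening: -0.003
```

Emit:
jog_arm(steps=[{"delta_pos":[0.001,0,0],"angular":[0,0,0]},{"delta_pos":[0.002,0,0],"angular":[0,0,0]}])

```text
t: 17.45
tcp_pos: [0.5423, 0.1678, 0.0913]
orientation: [0.082, 0.702, -0.082, 0.703]
wrist_force: [-3.8, 0.1, 5.9]
opening: 0.003
```

Emit:
jog_arm(steps=[{"delta_pos":[0.0005,0,0],"angular":[0,0,0]},{"delta_pos":[0.001,0,0],"angular":[0,0,0]}])

```text
t: 17.65
tcp_pos: [0.5423, 0.1679, 0.0903]
orientation: [0.082, 0.702, -0.082, 0.703]
wrist_force: [-2.2, 0.0, 6.9]
opening: 0.004
```

Emit:
jog_arm(steps=[{"delta_pos":[0.001,0,0],"angular":[0,0,0]},{"delta_pos":[0.002,0,0],"angular":[0,0,0]}])

```text
t: 17.85
tcp_pos: [0.5424, 0.1678, 0.0885]
orientation: [0.082, 0.702, -0.082, 0.703]
wrist_force: [-2.9, -0.9, 8.1]
opening: -0.007
```

Emit:
jog_arm(steps=[{"delta_pos":[0.0005,0,0],"angular":[0,0,0]},{"delta_pos":[0.001,0,0],"angular":[0,0,0]}])

```text
t: 18.05
tcp_pos: [0.5425, 0.1679, 0.0879]
orientation: [0.082, 0.702, -0.082, 0.703]
wrist_force: [-3.4, -0.9, 10.7]
opening: 0.002
```

Emit:
jog_arm(steps=[{"delta_pos":[0.0005,0,0],"angular":[0,0,0]},{"delta_pos":[0.0008,0,0],"angular":[0,0,0]}])

```text
t: 18.25
tcp_pos: [0.5427, 0.168, 0.0878]
orientation: [0.082, 0.702, -0.082, 0.703]
wrist_force: [-5.2, -0.4, 12.6]
opening: 0.0
```

Emit:
jog_arm(steps=[{"delta_pos":[0.0005,0,0],"angular":[0,0,0]},{"delta_pos":[0.0005,0,0],"angular":[0,0,0]}])

```text
t: 18.45
tcp_pos: [0.5429, 0.1681, 0.0878]
orientation: [0.082, 0.702, -0.082, 0.703]
wrist_force: [-4.6, -0.3, 14.4]
opening: 0.001
```

Stop felt: z stays at 0.0878 and the force climbs to 14.4 N. I'll let go upward and check.

Emit:
jog_arm(steps=[{"delta_pos":[-0.003,0,0],"angular":[0,0,0]},{"delta_pos":[-0.006,0,0],"angular":[0,0,0]},{"delta_pos":[-0.01,0,0],"angular":[0,0,0]},{"delta_pos":[-0.02,0,0],"angular":[0,0,0]},{"delta_pos":[-0.04,0,0],"angular":[0,0,0]}])

```text
t: 18.95
tcp_pos: [0.5403, 0.1674, 0.1233]
orientation: [0.081, 0.704, -0.082, 0.701]
wrist_force: [0.5, -0.3, -0.5]
opening: -0.0
```

Emit:
jog_arm(steps=[{"delta_pos":[-0.04,0,0],"angular":[0,0,0]},{"delta_pos":[-0.08,0,0],"angular":[0,0,0]},{"delta_pos":[-0.11,0,0],"angular":[0,0,0]},{"delta_pos":[-0.11,0,0],"angular":[0,0,0]},{"delta_pos":[-0.11,0,0],"angular":[0,0,0]}])

```text
t: 19.45
tcp_pos: [0.5422, 0.1678, 0.2358]
orientation: [0.082, 0.702, -0.082, 0.703]
wrist_force: [0.3, 0.6, -1.0]
opening: 0.0
```

```bash
python3 -c "
from h import *
goto([.5416,.169,.12],76.7)
s=snap('wrist','w9')
a=cv2.imread('pics/w9.png'); cv2.imwrite('pics/c9.png',cv2.resize(a[120:270,205:355],(600,600),interpolation=0))
snap('scene','s9');snap('side','d9')
a=cv2.imread('pics/s9.png');b=cv2.imread('pics/d9.png')
cv2.imwrite('pics/c10.png',np.vstack([cv2.resize(a[150:300,170:400],(460,300)),cv2.resize(b[160:300,190:405],(460,300))]))
"
```

```text
t 19.45 tcp [0.5422 0.1678 0.2358] F [ 0.34  0.59 -1.02] open 0.0 q6 [ 0.169 -1.17 ]
yaw of tool y 76.72 x axis [ 1.5e-03  3.0e-04 -1.0e+00]
 yaw 76.7 dpos [ 0.1158  0.001  -0.001 ] rot [ 0.0003  0.0014 -0.0006]
 yaw 256.7 dpos [ 0.1158  0.001  -0.001 ] rot [-3.1413e+00  9.0000e-04  2.2000e-03]
```

View pics/c9.png

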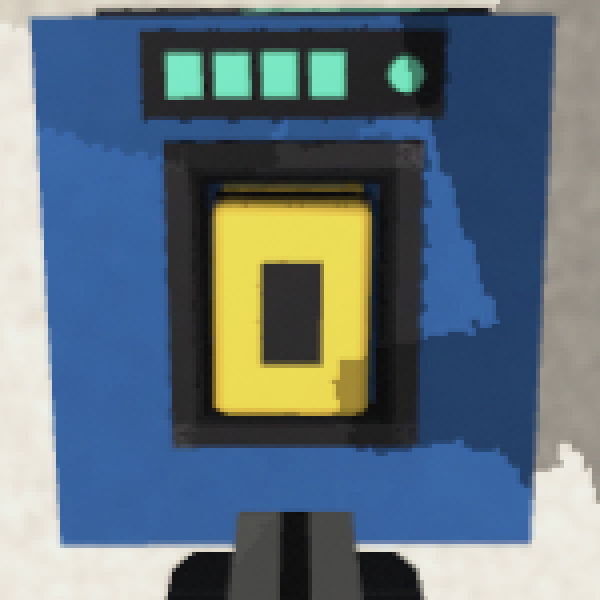

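View pics/c10.png

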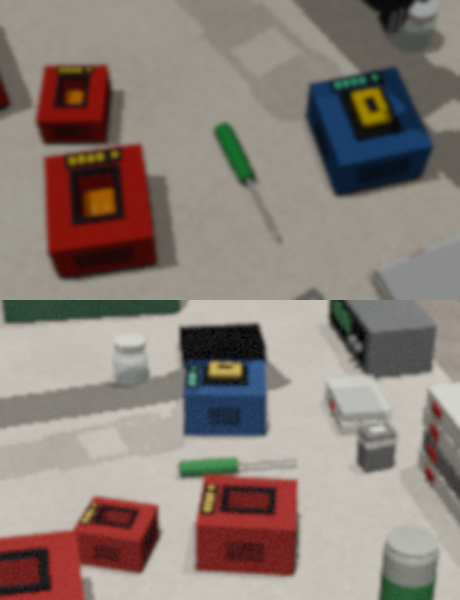

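```bash
python3 -c "
from h import *
s=load('w9')
for z in (.0925,.108):
  rep(s,[(212,203),(372,203),(367,415),(214,415)],(205,120),4,z)
rep(s,[(261,262),(323,262),(321,366),(262,366)],(205,120),4,.0925)
rep(s,[(164,142),(425,142),(417,447),(172,447)],(205,120),4,.08)
s=load('s9'); print('plate', proj(s,[.4962,-.1817,.044]))
"
```

```text
[0.5415 0.168 ] [0.0357 0.0496 0.0357 0.0496] [  76.6  -13.8 -103.4  166.2]
[0.538  0.1688] [0.0338 0.0469 0.0338 0.0469] [  76.6  -13.8 -103.4  166.2]
[0.5423 0.1679] [0.014  0.0244 0.0136 0.0244] [  76.6  -14.1 -103.4  166.8]
[0.5417 0.1687] [0.06   0.0741 0.0601 0.0741] [  76.6  -13.3 -103.4  166.6]
plate (np.float64(220.15120632353455), np.float64(252.99604604939427))
```

The pack top fits 50×36 mm at z≈0.0925, about 12.5 mm above the rim, and lies within 1 mm of the mouth centre. So it is locked down, and the charger's plate is visible and up. The arm is clear, so I'm handing in.

```bash
python3 -c "
from h import *
print(hand_in())"
```

```text
the job is handed in; nothing more can be done
None
```

The yellow pack is out of the middle red charger and locked down in the blue tester, and I handed the job in at about 19.6 s of the 72 s allowed; `hand_in()` gives no verdict.

**What I did:** I pressed the pack to the charger's stop (about 14 N) and it popped up. I gripped it across its 36 mm sides, lifted it out, and corrected a 2 mm sideways error above the tester. I lowered it in with no side force felt, let go, and pressed it to the tester's stop (14.4 N) with shut fingers.

**Last checks:**
- **Pack height:** the top is about 12.5 mm above the tester's rim, well under the 18 mm limit.
- **Centring:** the pack is about 1 mm from the middle of the slot and upright.
- **Charger:** its orange plate looks fully up in the scene view. I judged this by eye and did not measure it.
- **Arm and bench:** the arm is clear with no contact force. The screwdriver, jar, spare pack, case and can look unmoved. I did not look at the wrench at the end, and the tray was partly hidden.

**Disagreements:** the black collar measured about 74 × 60 mm, not the stated 84 × 70 mm; the 130 × 120 mm blocks and the 50 × 36 mm pack matched. One move call was refused because I left out the turn values, and I resent it. No check failed.

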